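Nest the screw dishes and put the lid on

TASK

The repair is finished: pack up the set of three steel screw dishes where the large one stands, leaving that one in its place. Set the middle dish down inside it, then the small dish inside the middle one, each upright and fully home, and last put the lid on the small dish so that it sits flat. Set things down gently rather than dropping them, and leave the lamp, meter, jar and screwdriver where they are.

Things in the scene. Friction and masses are not known exactly. Their poses are not given: they have to be found in the camera images.
- large_dish: Largest steel screw dish: round cup, outer diameter 96 mm at the rim, 88 at the foot, 46 high, wall 3, floor 9 thick. Flat bar handle 12 wide, 6 thick along its +x, top flush with the rim (40 to 46 above origin), from the wall to 107 from the axis, 18 mm round eye at its end. Origin: centre of underside; z: axis, up. Stands upright on the table and stays there; 0.30 kg.
- middle_dish: Middle steel screw dish: round cup, outer diameter 78 mm at the rim, 70 at the foot, 46 high, wall 3, floor 9 thick. Flat bar handle 12 wide, 6 thick along its +x, top flush with the rim (40 to 46 above origin), from the wall to 98 from the axis, 18 mm round eye at its end. Origin: centre of underside; z: axis, up. Starts on either half of the stand, tilted 30 deg, handle upslope.
- small_dish: Smallest steel screw dish: round cup, outer diameter 60 mm at the rim, 52 at the foot, 46 high, wall 3, floor 9 thick. Flat bar handle 12 wide, 6 thick along its +x, top flush with the rim (40 to 46 above origin), from the wall to 89 from the axis, 18 mm round eye at its end. Origin: centre of underside; z: axis, up. Starts on either half of the stand, tilted 30 deg, handle upslope.
- lid: Lid of the small dish, right way up on the table: steel flange 66 mm in diameter, 4 thick (5 to 9 above origin); under it a plug 46 in diameter, 5 deep, for the small dish's mouth (54); on top a round knob 20 in diameter, 20 tall (9 to 29 above origin). Origin: centre of the plug's underside; z up. In place, it is 41 above the small dish's origin.
- stand: Fixed plywood stand, a board sloping at 30 degrees, 130 mm deep (its x), 244 mm wide (its y), low edge 15 mm high towards its -x, high edge 90 mm; 10 mm ledge along the low edge, 8 mm strips at both sides and down the middle. Origin: centre of its underside. The two dishes stand about 58 mm to either side of the middle.
- lamp: Bystander: upright brass lamp column, 84 mm square foot 22 mm high, slender stem up to 44 mm thick, 220 mm tall in all. Origin: centre of its underside.
- meter: Bystander: yellow multimeter lying flat, 130 (x) by 75 (y) by 40 mm high. Origin: centre of its underside.
- jar: Bystander: amber glass jar with a black cap, 48 mm in diameter, 88 mm tall. Origin: centre of its underside.
- screwdriver: Bystander: red-handled screwdriver lying on the table, about 190 mm long along its x. Origin: its middle.
Not all that is in view belongs to the job. Leave any green or pink look-alike of the small_dish alone.

How it is judged:
By the outcome, as a careful person would: the job done as asked, in the order asked, and still so for the second after the job is handed in, with the robot touching nothing.
It also fails if it takes over 64 s, if anything falls off the work surface, if the arm or the gripper's body presses on something with over 40 N, if the wrist force passes 120 N, or if a joint passes its speed limit or range.

ROBOT

A 7-joint arm with a two-finger parallel gripper is mounted at the origin on the work surface. World frame = base frame: x ahead of the robot, y to its left, z up, the work surface at z = 0. Lengths are in m, angles in rad, forces in N, time in s.
With the tool pointing down it reaches from about 0.35 to 0.9 m from the base axis. Payload 19.9 kg.
Tool frame: the origin (TCP) lies midway between the tips of the shut fingers; the grasp point (between the pads) lies 19 mm behind it; y points along the fingers, z is the direction in which the jaws open and shut, and the axes are right-handed (so a half turn about y gives the same grasp; the last joint's range is limited). The gripper opens to 85 mm and grips with 20 to 120 N. Pads are 22 mm wide; open, the fingers measure 114 mm over their backs; the gripper's body (76 mm by 85 mm) begins 54 mm behind the grasp point. The pads swing forward as they close: fully open they stand 13 mm farther back than shut.
Start: joints at [1.069, 0.417, -0.01, 1.614, 0.005, 1.111, -0.053], TCP at [0.277, -0.56, 0.231] pointing down, gripper open.
Joint ranges: [-2.81, 2.81], [-0.39, 2.02], [-1.27, 1.25], [0.06, 2.57], [-1.19, 4.33], [0.19, 2], [-2.82, 2.82]. Speed limits (rad/s): [1.89, 1.89, 2.39, 2.39, 3.01, 3.01, 3.01].

INTERFACE

Orientations are given as a rotation vector (axis times angle).
In Python, from plant import bot gives the robot as it stands.
- The arm moves only by the tool servo_tool, never from a script. Its argument "deltas" is a list of rows, each a list of 7 numbers: the turn, a rotation vector about the tool's x, y, z in rad, then the shift along the tool's x, y, z in mm, then the opening in per cent of the stroke, from 0 (shut) to 100 (fully open). A call has 1 to 10 rows; each row shifts and turns the commanded pose from where the row before left it, along the tool's axes as they then stand; what a row does not reach is not made up. A row lasts 1/12 s, in which the tool goes at most 41.7 mm and 7.16 degrees, less where a joint would pass 70% of its speed; a pose out of reach is approached as far as the arm can. A call with a gripper value outside its range is refused whole. The fingers move at their own pace and stop on an object; "squeeze" is the grip in N (left out, the last holds). Time passes only in rows, so rows that do not move let the fingers close. It gives the time, the measured TCP pose, the force and the opening at its end, in the units of the state.
- bot.sense(): the state, without advancing time (a new reading comes with each control period).
- bot.capture(name): name is "scene" or "top" or "wrist"; returns (picture, depth): 384x512x3 uint8, red, green, blue; 384x512 float32, m along the optical axis (not along the pixel's ray), 0 where there is no reading.
- bot.calibration(name): a dict with "fovy" (degrees; the focal length in pixels is half the picture's height over the tangent of half this angle, whatever the lens; pixels are square), "cx", "cy" (the principal point, pixels), "k1" (the pictures are not rectified: a ray, as slopes to the right and down, at radius r is drawn at 1 + k1 r^2 times it, then the intrinsics apply), "extrinsics" (4x4, takes a point from camera to world coordinates). Camera axes: x right, y down, z forward; pixel columns grow to the right and rows downward; lengths in m; the calibration is good to about 2 mm. A picture is of the moment at which its call begins: read the wrist's pose just before it. calibration takes no time and is no camera call; for the wrist camera it gives the pose at the moment of the call.
- bot.close_job(): hands the job in, once; it reports no verdict.
The state is a dict: "t": time; "joint_positions": joint angles; "qd": joint speeds; "tau": joint torques, N m; "ee_pos": TCP position; "eef_rot": TCP orientation; "force": force on the tool from outside, world axes, zero at the start; "ft_torque": the same for the moment, N m; "width": finger opening in m.
Only numpy, scipy, OpenCV 4.12 (cv2) and the standard library are available. Lean on these libraries where they do the work, as an engineer would, in place of code of your own. Each camera call takes 0.05 s, during which the arm holds its last target. There are 200 camera calls.

## Working session

There is one attempt and no reset: what is moved stays moved. The work goes in short steps, Python scripts to look and compute and a tool call to move; the robot and the scene stay as the last step left them, time stands still between calls to the robot, and variables do not carry over. Pictures are saved under pics/ and viewed, on a budget of 10 in all, crops included, one or two more only if the job needs it, and the job is handed in when it is done.

Besides the shell and the picture viewer there is one more tool, called after "Request:" as a command line: name --pt "numbers of a row" for each row, then --argument value for the rest. servo_tool: Moves the arm, as the interface text tells. Its arguments: {"type":"object","properties":{"deltas":{"type":"array","items":{"type":"array","items":{"type":"number"}}},"squeeze":{"type":"number"}},"required":["deltas"]}

```bash
ls; mkdir -p pics; cat > h.py <<'E'
import numpy as np, cv2
from plant import bot
from scipy.spatial.transform import Rotation as R
def cloud(name):
    s=bot.sense(); c=bot.calibration(name); p,d=bot.capture(name)
    H,W=d.shape; f=H/2/np.tan(np.radians(c['fovy'])/2)
    K=np.array([[f,0,c['cx']],[0,f,c['cy']],[0,0,1]])
    u,v=np.meshgrid(np.arange(W),np.arange(H))
    xy=cv2.undistortPoints(np.stack([u,v],-1).reshape(-1,1,2).astype(float),K,np.array([c['k1'],0,0,0.])).reshape(H,W,2)
    P=np.dstack([xy[...,0]*d,xy[...,1]*d,d]); T=np.array(c['extrinsics'])
    Pw=P@T[:3,:3].T+T[:3,3]; Pw[d==0]=np.nan
    return p,d,Pw,T
def save(p,n,s=1.5): cv2.imwrite('pics/'+n,cv2.resize(p[...,::-1],None,fx=s,fy=s))
E
python3 - <<'E'
from h import *
s=bot.sense(); print({k:np.round(v,3) for k,v in s.items()})
out={}
for n in('scene','top'):
    p,d,P,T=cloud(n); save(p,n+'0.png'); np.savez(n+'0.npz',p=p,P=P); print(n,T.round(3), np.isnan(P).mean())
E
```

```text
pics
{'t': np.float64(0.0), 'joint_positions': array([ 1.069,  0.418, -0.01 ,  1.614,  0.005,  1.111, -0.053]), 'qd': array([-0.   , -0.   , -0.   , -0.   ,  0.   , -0.001,  0.001]), 'tau': array([-0.0000e+00, -8.6445e+01,  6.7900e-01, -4.3490e+01,  1.9000e-02,
        7.0000e-03, -0.0000e+00]), 'ee_pos': array([ 0.277, -0.56 ,  0.231]), 'eef_rot': array([-0.461,  1.967, -1.965]), 'force': array([ 0.419, -0.591,  0.218]), 'ft_torque': array([-0.028, -0.009, -0.027]), 'width': np.float64(0.085)}
scene [[-0.085  0.744 -0.663  1.447]
 [ 0.996  0.074 -0.045  0.011]
 [ 0.016 -0.664 -0.748  1.1  ]
 [ 0.     0.     0.     1.   ]] 0.003926595052083333
top [[ 0.019 -0.991  0.13   0.307]
 [-1.    -0.021 -0.014 -0.026]
 [ 0.017 -0.129 -0.991  1.601]
 [ 0.     0.     0.     1.   ]] 0.0037892659505208335
```

View pics/scene0.png

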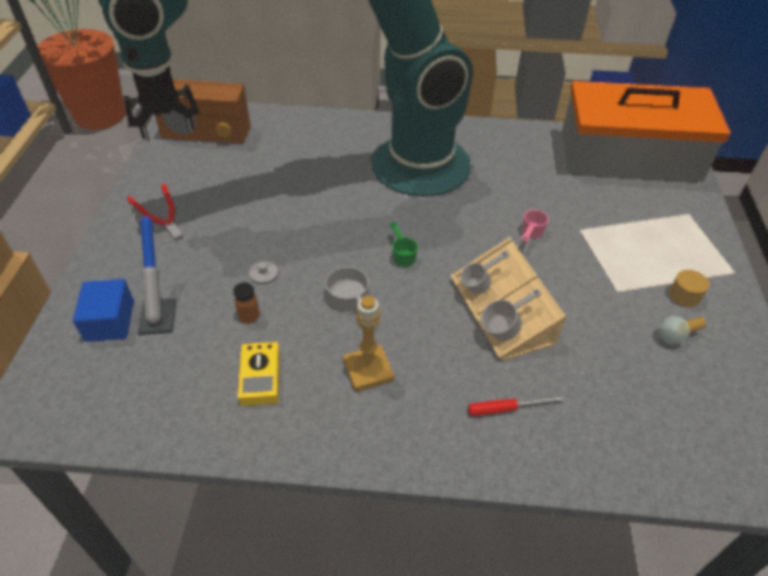

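View pics/top0.png

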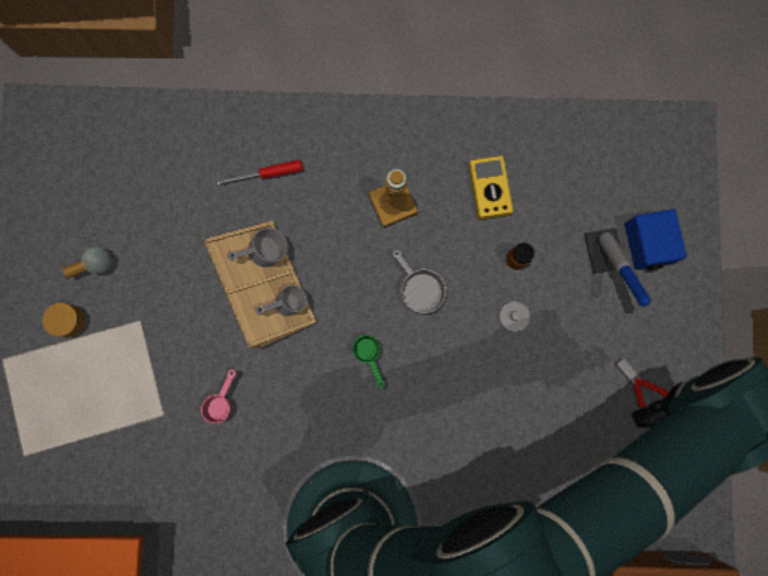

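The scene view shows the base at top centre. The stand is at (507,298), with the small dish at (475,277) and the middle dish at (501,318). The large dish is at (347,288), the lid at (263,272) and the lamp at (368,340). In the top view they are: large (424,291), its handle to (397,255), middle (268,247), small (293,299), lid (515,316), and green look-alike (367,348). Next I fit the poses.

```bash
cat > fit.py <<'E'
from h import *
from scipy.optimize import least_squares
def circ(xy,r=None):
    c0=xy.mean(0)
    f=lambda q:np.hypot(xy[:,0]-q[0],xy[:,1]-q[1])-(r if r else q[2])
    s=least_squares(f,[*c0]+([] if r else [.04]),loss='soft_l1',f_scale=.001)
    return s.x, np.sqrt(np.mean(s.fun**2))
E
python3 - <<'E'
from fit import *
for n,pix in(('top',dict(large=(424,291),mid=(268,247),small=(293,299),lid=(515,316),lamp=(397,180),green=(367,348),jar=(520,255),board=(240,258),board2=(262,335),board3=(245,315))),('scene',dict(large=(347,288),mid=(501,318),small=(475,277),lid=(263,272)))):
    P=np.load(n+'0.npz')['P']
    for k,(u,v) in pix.items(): print(n,k,P[int(v/1.5),int(u/1.5)].round(3))
# merged clouds
A={n:np.load(n+'0.npz')['P'].reshape(-1,3) for n in('top','scene')}
for n,Q in A.items():
    Q=Q[~np.isnan(Q).any(1)]
    t=Q[(abs(Q[:,2])<.01)&(Q[:,0]>.35)&(Q[:,0]<.8)&(abs(Q[:,1])<.3)]; print(n,'table z',np.median(t[:,2]))
    P=np.load(n+'0.npz')['P']
    u,v=dict(top=(424,291),scene=(347,288))[n]; c=P[int(v/1.5),int(u/1.5)]
    m=(np.hypot(*(Q[:,:2]-c[:2]).T)<.13)&(Q[:,2]>.036)&(Q[:,2]<.056)
    q=Q[m]; 
    rim=q[np.hypot(*(q[:,:2]-c[:2]).T)<.06]
    x,e=circ(rim[:,:2],.0465); print('large',x,e,len(rim),np.median(rim[:,2]))
    d=q[:,:2]-x[:2]; r=np.hypot(*d.T); h=d[(r>.06)&(r<.11)]; 
    print('handle deg',np.degrees(np.arctan2(*h.mean(0)[::-1])),len(h))
    u,v=dict(top=(515,316),scene=(263,272))[n]; c=P[int(v/1.5),int(u/1.5)]
    m=(np.hypot(*(Q[:,:2]-c[:2]).T)<.05)&(Q[:,2]>.005)
    q=Q[m]; fl=q[q[:,2]<.013]; kn=q[q[:,2]>.022]
    print('lid flange',(fl[:,:2].min(0)+fl[:,:2].max(0))/2, np.ptp(fl[:,:2],axis=0),'knob',kn.mean(0),len(kn))
E
```

```text
top large [ 0.501 -0.143  0.015]
top mid [0.589 0.195 0.039]
top small [0.478 0.138 0.025]
top lid [ 0.452 -0.34   0.028]
top lamp [ 0.691 -0.074  0.217]
top green [ 0.375 -0.022  0.007]
top jar [ 0.572 -0.338  0.087]
top board [0.559 0.249 0.054]
top board2 [0.396 0.195 0.076]
top board3 [0.436 0.231 0.076]
scene large [ 0.487 -0.142  0.013]
scene mid [0.564 0.197 0.042]
scene small [0.45  0.141 0.044]
scene lid [ 0.458 -0.339  0.015]
top table z -0.00029469736661802415
large [ 0.49892677 -0.13986529] 0.0028540666414329312 122 0.044615047872712976
handle deg 36.74452227330946 59
lid flange [ 0.45217503 -0.34380566] [0.09542253 0.07924382] knob [ 0.45119513 -0.34015237  0.02883224] 32
scene table z -0.0003108478335158704
large [ 0.4986721  -0.13910208] 0.0021289721246224957 155 0.0422837720381708
handle deg nan 0
lid flange [ 0.45048154 -0.34285617] [0.06905449 0.07467862] knob [ 0.45171812 -0.33983362  0.02802651] 24<stdin>:17: RuntimeWarning: Mean of empty slice.
  ret = um.true_divide(
```

```bash
cat > dishes.py <<'E'
from fit import *
def stand(Q, seeds, tilt=np.radians(30)):
    Q=Q[~np.isnan(Q).any(1)]
    b=Q[(np.hypot(Q[:,0]-.5,Q[:,1]-.19)<.2)&(Q[:,2]>.012)&(Q[:,2]<.1)]
    rng=np.random.default_rng(0); best=0
    for az in np.radians(np.arange(30,130,1.)):   # board plane, known tilt: search upslope azimuth
        up=np.array([np.cos(az),np.sin(az)]); n=np.r_[-np.sin(tilt)*up,np.cos(tilt)]
        h=b@n; H,e=np.histogram(h,np.arange(h.min(),h.max(),.002)); 
        if H.max()>best: best=H.max(); i=H.argmax(); sel=b[abs(h-e[i]-.001)<.004]
    for _ in range(5):
        c=sel.mean(0); n=np.linalg.svd(sel-c)[2][2]; n*=np.sign(n[2]); sel=b[abs((b-c)@n)<.003]
    ux=-np.r_[n[:2],0]; ux-=n*(ux@n); ux/=np.linalg.norm(ux); uy=np.cross(n,ux)
    print('tilt',np.degrees(np.arccos(n[2])),'az',np.degrees(np.arctan2(ux[1],ux[0])),len(sel))
    Rm=np.c_[ux,uy,n]; L=(b-c)@Rm
    for k,s in seeds.items():
        s0=(np.array(s)-c)@Rm
        r=.0375 if k=='mid' else .0285
        m=(L[:,2]>.036)&(L[:,2]<.055)&(np.hypot(*(L[:,:2]-s0[:2]).T)<.11)
        q=L[m]; x=s0[:2]
        for _ in range(4):
            rim=q[abs(np.hypot(*(q[:,:2]-x).T)-r)<.012-.002*_]; x,e=circ(rim[:,:2],r)
        d=q[:,:2]-x; rr=np.hypot(*d.T); h=d[(rr>r+.01)&(rr<r+.045)&(d[:,0]>0)&(abs(d[:,1])<.03)]
        ha=np.arctan2(*h.mean(0)[::-1]); o=c+Rm@np.r_[x,0]
        print(k,'origin',o.round(4),'rms',e.round(4),len(rim),'rimh',np.median(rim[:,2]).round(4),'handle rel deg',np.degrees(ha).round(1),len(h))
    return Rm
if __name__=='__main__':
    for n in('top','scene'):
        Q=np.load(n+'0.npz')['P'].reshape(-1,3); stand(Q,dict(mid=(.58,.195,.04),small=(.465,.14,.035)))
E
python3 dishes.py
```

```text
tilt 29.96618041429983 az 114.86734181179673 1474
mid origin [0.5763 0.2075 0.0347] rms 0.0018 123 rimh 0.0441 handle rel deg -0.2 6
small origin [0.464  0.1549 0.0344] rms 0.0018 97 rimh 0.0447 handle rel deg 0.2 15
tilt 30.01587997199707 az 114.97555467638864 1355
mid origin [0.5763 0.2081 0.0337] rms 0.0017 147 rimh 0.0435 handle rel deg 0.9 8
small origin [0.4641 0.1559 0.0338] rms 0.002 102 rimh 0.044 handle rel deg 0.7 23
```

```bash
cat > plan.py <<'E'
from h import *
def tool(handle_az,tilt=0.,flip=False):
    "tool axes for a dish with its handle at azimuth (deg), tipped up by tilt (deg); tool x along (flip: against) the handle"
    D=(R.from_euler('z',handle_az,degrees=True)*R.from_euler('y',-tilt,degrees=True)).as_matrix()
    f=-1 if flip else 1
    return np.c_[f*D[:,0],-D[:,2],f*D[:,1]],D
def rows(Rt,pt,n,Rc=None,pc=None):
    "print the n rows from the measured (or given) pose to the target, straight line"
    s=bot.sense()
    if Rc is None: Rc,pc=R.from_rotvec(s['eef_rot']).as_matrix(),np.array(s['ee_pos'])
    w=(R.from_matrix(Rc.T@Rt)).as_rotvec(); d=(np.array(pt)-pc)/n*1000
    wr=np.round(w/n,3); out=[]; M=Rc; p=pc.copy()
    for i in range(n):
        want=pc+(np.array(pt)-pc)*(i+1)/n
        sh=np.round(M.T@(want-p)*1000,0 if i<n-1 else 1); p=p+M@sh/1000
        out.append([*wr,*sh]); M=M@R.from_rotvec(wr).as_matrix()
    print('turn deg',np.degrees(np.linalg.norm(w)).round(1),'dist mm',np.linalg.norm(np.array(pt)-pc).round(4)*1000)
    for o in out: print([float(x) for x in o])
    return M,p
def state():
    s=bot.sense(); A=R.from_rotvec(s['eef_rot']).as_matrix()
    print('t',round(float(s['t']),2),'tcp',np.round(s['ee_pos'],4),'force',np.round(s['force'],1),'w',round(float(s['width']),4),'q',np.round(s['joint_positions'],2))
    print('tool axes x,y,z:',A.T.round(3).tolist())
MID=np.array([.5763,.2078,.0342]); SML=np.array([.464,.1554,.0341]); LRG=np.array([.4988,-.1395,0]); LID=np.array([.4515,-.340,0])
E
python3 - <<'E'
from plan import *
state()
for f in(0,1):
    T,D=tool(115,30,f); g=MID+D@[.063,0,.026]; print(g.round(4)); print(T.T.round(2).tolist())
    s=bot.sense(); Rc=R.from_rotvec(s['eef_rot']).as_matrix(); print(np.degrees(R.from_matrix(Rc.T@T).magnitude()))
E
```

```text
t 0.1 tcp [ 0.2772 -0.5598  0.2307] force [0.  0.2 1. ] w 0.0856 q [ 1.07  0.42 -0.01  1.61  0.    1.11 -0.05]
tool axes x,y,z: [[-0.896, -0.444, 0.0], [-0.001, 0.001, -1.0], [0.444, -0.896, -0.001]]
[0.5587 0.2455 0.0882]
[[-0.37, 0.78, 0.5], [-0.21, 0.45, -0.87], [-0.91, -0.42, -0.0]]
95.08272671912776
[0.5587 0.2455 0.0882]
[[0.37, -0.78, -0.5], [-0.21, 0.45, -0.87], [0.91, 0.42, 0.0]]
92.56788236614153
```

```bash
python3 - <<'E'
from plan import *
T1,_=tool(76,0,True); M,p=rows(T1,[.44,-.14,.26],16)
T,D=tool(115,30,True); print(); rows(T,MID+D@[.063,0,.096],16,M,p)
E
```

```text
turn deg 49.7 dist mm 451.2
[0.0, -0.054, -0.0, -21.0, -2.0, -19.0]
[0.0, -0.054, -0.0, -22.0, -2.0, -18.0]
[0.0, -0.054, -0.0, -22.0, -1.0, -17.0]
[0.0, -0.054, -0.0, -24.0, -2.0, -15.0]
[0.0, -0.054, -0.0, -24.0, -2.0, -14.0]
[0.0, -0.054, -0.0, -25.0, -2.0, -13.0]
[0.0, -0.054, -0.0, -26.0, -2.0, -11.0]
[0.0, -0.054, -0.0, -26.0, -1.0, -10.0]
[0.0, -0.054, -0.0, -27.0, -2.0, -9.0]
[0.0, -0.054, -0.0, -27.0, -2.0, -7.0]
[0.0, -0.054, -0.0, -28.0, -2.0, -5.0]
[0.0, -0.054, -0.0, -28.0, -2.0, -5.0]
[0.0, -0.054, -0.0, -28.0, -2.0, -2.0]
[0.0, -0.054, -0.0, -28.0, -1.0, -1.0]
[0.0, -0.054, -0.0, -28.0, -2.0, 0.0]
[0.0, -0.054, -0.0, -28.0, -2.0, 2.0]

turn deg 48.9 dist mm 394.2
[-0.011, -0.042, 0.031, -23.0, 7.0, 3.0]
[-0.011, -0.042, 0.031, -24.0, 8.0, 3.0]
[-0.011, -0.042, 0.031, -22.0, 8.0, 5.0]
[-0.011, -0.042, 0.031, -22.0, 9.0, 6.0]
[-0.011, -0.042, 0.031, -22.0, 9.0, 7.0]
[-0.011, -0.042, 0.031, -21.0, 11.0, 8.0]
[-0.011, -0.042, 0.031, -20.0, 10.0, 9.0]
[-0.011, -0.042, 0.031, -20.0, 12.0, 10.0]
[-0.011, -0.042, 0.031, -19.0, 11.0, 10.0]
[-0.011, -0.042, 0.031, -18.0, 12.0, 12.0]
[-0.011, -0.042, 0.031, -17.0, 13.0, 12.0]
[-0.011, -0.042, 0.031, -16.0, 13.0, 14.0]
[-0.011, -0.042, 0.031, -15.0, 13.0, 14.0]
[-0.011, -0.042, 0.031, -15.0, 14.0, 15.0]
[-0.011, -0.042, 0.031, -13.0, 13.0, 16.0]
[-0.011, -0.042, 0.031, -11.6, 14.5, 15.9]
```

Request:
servo_tool --pt "0 -0.054 0 -21 -2 -19 45" --pt "0 -0.054 0 -22 -2 -18 45" --pt "0 -0.054 0 -22 -1 -17 45" --pt "0 -0.054 0 -24 -2 -15 45" --pt "0 -0.054 0 -24 -2 -14 45" --pt "0 -0.054 0 -25 -2 -13 45" --pt "0 -0.054 0 -26 -2 -11 45" --pt "0 -0.054 0 -26 -1 -10 45" --pt "0 -0.054 0 -27 -2 -9 45" --pt "0 -0.054 0 -27 -2 -7 45" --squeeze 80

```text
t: 0.93
ee_pos: [0.3789, -0.2963, 0.2492]
eef_rot: [-0.885, 1.615, -1.614]
force: [0.0, 0.1, 0.2]
width: 0.0387
```

Request:
servo_tool --pt "0 -0.054 0 -28 -2 -5 45" --pt "0 -0.054 0 -28 -2 -5 45" --pt "0 -0.054 0 -28 -2 -2 45" --pt "0 -0.054 0 -28 -1 -1 45" --pt "0 -0.054 0 -28 -2 0 45" --pt "0 -0.054 0 -28 -2 2 45" --pt "-0.011 -0.042 0.031 -23 7 3 45" --pt "-0.011 -0.042 0.031 -24 8 3 45" --pt "-0.011 -0.042 0.031 -22 8 5 45" --pt "-0.011 -0.042 0.031 -22 9 6 45"

```text
t: 1.77
ee_pos: [0.4736, -0.0512, 0.2311]
eef_rot: [-1.095, 1.347, -1.152]
force: [-0.1, -0.8, -0.2]
width: 0.0384
```

Request:
servo_tool --pt "-0.011 -0.042 0.031 -22 9 7 45" --pt "-0.011 -0.042 0.031 -21 11 8 45" --pt "-0.011 -0.042 0.031 -20 10 9 45" --pt "-0.011 -0.042 0.031 -20 12 10 45" --pt "-0.011 -0.042 0.031 -19 11 10 45" --pt "-0.011 -0.042 0.031 -18 12 12 45" --pt "0 0 0 0 0 0 45"

```text
t: 2.35
ee_pos: [0.5238, 0.084, 0.1886]
eef_rot: [-1.098, 1.266, -0.805]
force: [-0.4, 0.2, -0.7]
width: 0.0386
```

```bash
python3 - <<'E'
from plan import *
state()
T,D=tool(115,30,True); rows(T,MID+D@[.063,0,.076],8)
E
```

```text
t 2.35 tcp [0.5238 0.084  0.1886] force [-0.4  0.2 -0.7] w 0.0386 q [ 0.45  0.42 -0.61  1.83 -0.11  1.02  0.12]
tool axes x,y,z: [[0.163, -0.932, -0.325], [-0.102, 0.311, -0.945], [0.981, 0.187, -0.044]]
turn deg 17.9 dist mm 156.9
[-0.008, -0.03, 0.023, -13.0, 12.0, 9.0]
[-0.008, -0.03, 0.023, -12.0, 11.0, 10.0]
[-0.008, -0.03, 0.023, -12.0, 12.0, 10.0]
[-0.008, -0.03, 0.023, -11.0, 13.0, 10.0]
[-0.008, -0.03, 0.023, -11.0, 12.0, 11.0]
[-0.008, -0.03, 0.023, -10.0, 12.0, 12.0]
[-0.008, -0.03, 0.023, -9.0, 13.0, 11.0]
[-0.008, -0.03, 0.023, -8.9, 12.7, 12.5]
```

Request:
servo_tool --pt "-0.008 -0.03 0.023 -13 12 9 45" --pt "-0.008 -0.03 0.023 -12 11 10 45" --pt "-0.008 -0.03 0.023 -12 12 10 45" --pt "-0.008 -0.03 0.023 -11 13 10 45" --pt "-0.008 -0.03 0.023 -11 12 11 45" --pt "-0.008 -0.03 0.023 -10 12 12 45" --pt "-0.008 -0.03 0.023 -9 13 11 45" --pt "-0.008 -0.03 0.023 -9 13 12 45" --pt "0 0 0 0 0 0 45"

```text
t: 3.1
ee_pos: [0.5689, 0.2211, 0.1303]
eef_rot: [-1.077, 1.177, -0.485]
force: [-0.2, -0.3, -0.8]
width: 0.0384
```

```bash
python3 - <<'E'
from plan import *
state()
T,D=tool(115,30,True); rows(T,MID+D@[.063,0,.026],4)
p,d,P,_=cloud('wrist'); save(p,'w1.png',1.2); np.savez('w1.npz',p=p,P=P)
from dishes import stand
stand(P.reshape(-1,3),dict(mid=(.58,.195,.04),small=(.465,.14,.035)))
E
```

```text
bash:   662 Killed                     python3 - <<'E'
from plan import *
state()
T,D=tool(115,30,True); rows(T,MID+D@[.063,0,.026],4)
p,d,P,_=cloud('wrist'); save(p,'w1.png',1.2); np.savez('w1.npz',p=p,P=P)
from dishes import stand
stand(P.reshape(-1,3),dict(mid=(.58,.195,.04),small=(.465,.14,.035)))
E
```

View pics/w1.png

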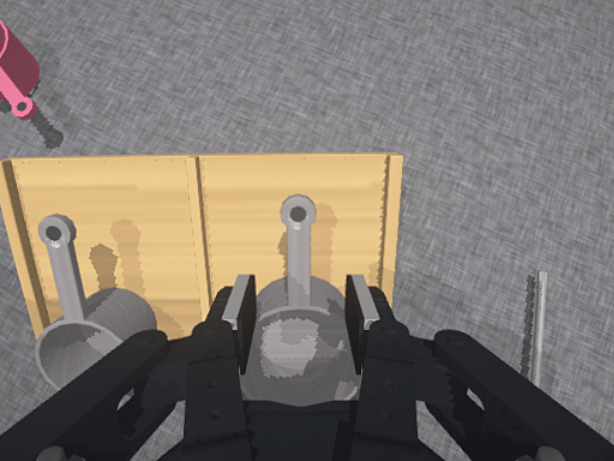

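The wrist view shows the middle dish's handle at (298,250), centred between the fingertips at (240,300) and (362,300). The small dish is at left, (70,340).

```bash
sed -i 's/np.linalg.svd(sel-c)/np.linalg.svd(sel-c,full_matrices=False)/' dishes.py; python3 - <<'E'
from plan import *
state()
T,D=tool(115,30,True); rows(T,MID+D@[.063,0,.026],5)
from dishes import stand
P=np.load('w1.npz')['P'].reshape(-1,3)
stand(P,dict(mid=(.58,.195,.04),small=(.465,.14,.035)))
L=(P-MID)@D; m=(abs(L[:,2]-.0455)<.004)&(L[:,0]>.045)&(L[:,0]<.1)&(abs(L[:,1])<.015)
print('handle y, top z',L[m].mean(0), 'xmax',L[m][:,0].max())
E
```

```text
t 3.15 tcp [0.569  0.2197 0.131 ] force [-0.5  0.6  0.6] w 0.0384 q [ 0.31  0.7  -0.68  1.67 -0.11  0.99  0.22]
tool axes x,y,z: [[0.36, -0.791, -0.495], [-0.209, 0.448, -0.869], [0.909, 0.416, -0.004]]
turn deg 0.6 dist mm 51.0
[0.0, -0.002, 0.001, -1.0, 10.0, 0.0]
[0.0, -0.002, 0.001, -0.0, 10.0, 1.0]
[0.0, -0.002, 0.001, -1.0, 11.0, -0.0]
[0.0, -0.002, 0.001, -0.0, 10.0, 0.0]
[0.0, -0.002, 0.001, -0.8, 9.8, 0.6]
tilt 29.94059690382081 az 115.24254508734701 30514
mid origin [0.5727 0.2071 0.0335] rms 0.0016 1641 rimh 0.0431 handle rel deg -0.4 167
small origin [0.4621 0.1539 0.033 ] rms 0.0016 1533 rimh 0.0438 handle rel deg -0.5 543
handle y, top z [0.07341572 0.00324021 0.04481938] xmax 0.09699620839227517
```

Request:
servo_tool --pt "0 -0.002 0.001 -1 10 0 45" --pt "0 -0.002 0.001 0 10 0 45" --pt "0 -0.002 0.001 -1 10 0 45" --pt "0 -0.002 0.001 0 10 0 45" --pt "0 -0.002 0.001 -1 10 0 45" --pt "0 0 0 0 0 0 0" --pt "0 0 0 0 0 0 0" --pt "0 0 0 0 0 0 0" --pt "0 0 0 0 0 0 0" --pt "0 0 0 0 0 0 0" --squeeze 110

```text
t: 3.98
ee_pos: [0.5585, 0.2434, 0.0912]
eef_rot: [-1.076, 1.168, -0.482]
force: [-0.0, 1.0, -1.0]
width: 0.0088
```

Request:
servo_tool --pt "0 0 0 0 0 0 0" --pt "0 0 0 0 -4 0 0" --pt "0 0 0 0 -8 0 0" --pt "0 0 0 0 -10 0 0" --pt "0 0 0 0 -10 0 0" --pt "0 0 0 0 -10 0 0" --pt "0 0 0 0 -10 0 0" --pt "0 0 0 0 -10 0 0" --pt "0 0 0 0 0 0 0"

```text
t: 4.73
ee_pos: [0.5725, 0.2147, 0.1467]
eef_rot: [-1.074, 1.167, -0.484]
force: [0.2, -0.6, -1.0]
width: 0.0088
```

```bash
python3 - <<'E'
from plan import *
state()
p,d,P,_=cloud('wrist'); save(p,'w2.png',1.2)
T,D=tool(115,0,True); rows(T,LRG+D@[.063,0,.026]+[0,0,.09],14)
E
```

```text
t 4.73 tcp [0.5725 0.2147 0.1467] force [ 0.2 -0.6 -1. ] w 0.0088 q [ 0.32  0.68 -0.69  1.65 -0.11  1.02  0.23]
tool axes x,y,z: [[0.369, -0.787, -0.495], [-0.205, 0.451, -0.869], [0.907, 0.422, 0.005]]
turn deg 29.7 dist mm 315.2
[-0.0, 0.0, -0.037, 15.0, -6.0, -15.0]
[-0.0, 0.0, -0.037, 16.0, -6.0, -16.0]
[-0.0, 0.0, -0.037, 15.0, -5.0, -15.0]
[-0.0, 0.0, -0.037, 16.0, -5.0, -16.0]
[-0.0, 0.0, -0.037, 16.0, -4.0, -15.0]
[-0.0, 0.0, -0.037, 16.0, -3.0, -16.0]
[-0.0, 0.0, -0.037, 16.0, -3.0, -15.0]
[-0.0, 0.0, -0.037, 16.0, -2.0, -16.0]
[-0.0, 0.0, -0.037, 16.0, -2.0, -15.0]
[-0.0, 0.0, -0.037, 17.0, -1.0, -15.0]
[-0.0, 0.0, -0.037, 16.0, -0.0, -16.0]
[-0.0, 0.0, -0.037, 17.0, 0.0, -15.0]
[-0.0, 0.0, -0.037, 16.0, 1.0, -16.0]
[-0.0, 0.0, -0.037, 16.2, 1.5, -15.2]
```

View pics/w2.png

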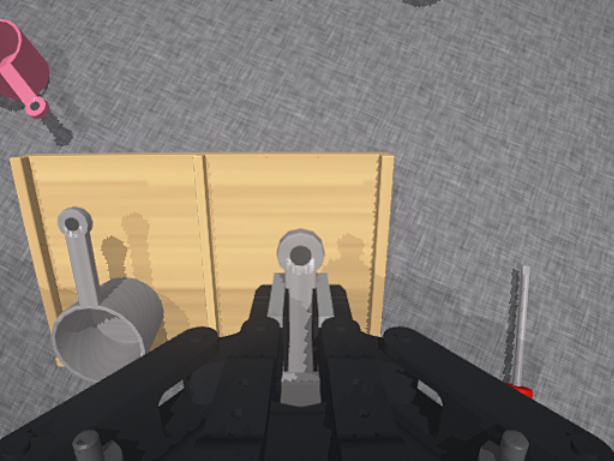

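The middle dish is gripped by its handle at (300,330) and is clear of the board. Next I move it over the large dish and level it.

Request:
servo_tool --pt "0 0 -0.037 15 -6 -15 0" --pt "0 0 -0.037 16 -6 -16 0" --pt "0 0 -0.037 15 -5 -15 0" --pt "0 0 -0.037 16 -5 -16 0" --pt "0 0 -0.037 16 -4 -15 0" --pt "0 0 -0.037 16 -3 -16 0" --pt "0 0 -0.037 16 -3 -15 0" --pt "0 0 -0.037 16 -2 -16 0" --pt "0 0 -0.037 16 -2 -15 0" --pt "0 0 -0.037 17 -1 -15 0"

```text
t: 5.62
ee_pos: [0.4998, 0.0025, 0.1237]
eef_rot: [-1.3, 0.969, -0.769]
force: [0.5, -0.7, -2.0]
width: 0.0087
```

Request:
servo_tool --pt "0 0 -0.037 16 0 -16 0" --pt "0 0 -0.037 17 0 -15 0" --pt "0 0 -0.037 16 1 -16 0" --pt "0 0 -0.037 16 1 -15 0" --pt "0 0 0 0 0 0 0" --pt "0 0 0 0 0 0 0"

```text
t: 6.12
ee_pos: [0.4712, -0.0817, 0.1155]
eef_rot: [-1.382, 0.882, -0.881]
force: [1.2, 0.1, -1.7]
width: 0.009
```

```bash
cat > rim.py <<'E'
from fit import *
def rim(Q,c,z,r,dz=.012,frac=1.0):
    "centre, height and tilt of a rim of mid-wall radius r near c, height z"
    Q=Q[~np.isnan(Q).any(1)]; x=np.array(c[:2],float)
    q=Q[(abs(Q[:,2]-z)<dz)&(np.hypot(*(Q[:,:2]-x).T)<r+.03)]
    for tol in(.014,.01,.006,.004):
        s=q[abs(np.hypot(*(q[:,:2]-x).T)-r)<tol]; x,e=circ(s[:,:2],r)
    A=np.c_[s[:,:2]-x,np.ones(len(s))]; w=np.ones(len(s))
    for _ in range(10):   # robust plane, leaning to the top edge
        k=np.linalg.lstsq(A*w[:,None],s[:,2]*w,rcond=None)[0]; res=s[:,2]-A@k; w=np.where(res>-.001,1,.15)
    return x,k[2],np.degrees(k[:2]),e,len(s)
E
python3 - <<'E'
from plan import *
from rim import rim
state()
T,D=tool(115,0,True)
s=bot.sense(); Rc=R.from_rotvec(s['eef_rot']).as_matrix()
exp=s['ee_pos']-Rc@[-.063,0,0]; print('expected mid axis xy',exp.round(4)[:2],'rim z',s['ee_pos'][2]+.02)
for n in('top','scene'):
    p,d,P,_=cloud(n); save(p[150:300,150:400] if n=='scene' else p[130:280,180:430],n+'3.png',3); P=P.reshape(-1,3)
    print(n,'mid',rim(P,exp[:2],s['ee_pos'][2]+.02,.0375,.015)); print('large',rim(P,LRG[:2],.045,.0465))
E
```

```text
t 6.12 tcp [ 0.4712 -0.0817  0.1155] force [ 1.2  0.1 -1.7] w 0.009 q [ 0.53  0.35 -0.49  2.06  0.23  0.78  0.34]
tool axes x,y,z: [[0.423, -0.906, -0.002], [0.001, 0.003, -1.0], [0.906, 0.423, 0.002]]
expected mid axis xy [ 0.4978 -0.1388] rim z 0.13551478779728657fit.py:4: RuntimeWarning: Mean of empty slice.
  c0=xy.mean(0)
  ret = um.true_divide(
Traceback (most recent call last):
  File "rim.py", line 7, in rim
    s=q[abs(np.hypot(*(q[:,:2]-x).T)-r)<tol]; x,e=circ(s[:,:2],r)
                                                  ~~~~^^^^^^^^^^^
  File "fit.py", line 6, in circ
    s=least_squares(f,[*c0]+([] if r else [.04]),loss='soft_l1',f_scale=.001)
ValueError: Initial guess is outside of provided bounds
```

```bash
python3 - <<'E'
from plan import *
from rim import rim
p,d,P,_=cloud('scene'); save(p[130:280,130:380],'scene3.png',3); P=P.reshape(-1,3)
try: print('mid',rim(P,[.4978,-.1388],.1355,.0375,.015))
except Exception as e: print(e)
print('large',rim(P,LRG[:2],.045,.0465))
E
```

```text
mid (array([ 0.50033151, -0.13752553]), np.float64(0.13240165590277062), array([-0.27405664,  1.15559916]), np.float64(0.0015994672650687005), 150)
large (array([ 0.49828077, -0.13949114]), np.float64(0.046618038712937925), array([-0.26625368, -0.30303731]), np.float64(0.0014758833921502494), 114)
```

View pics/scene3.png

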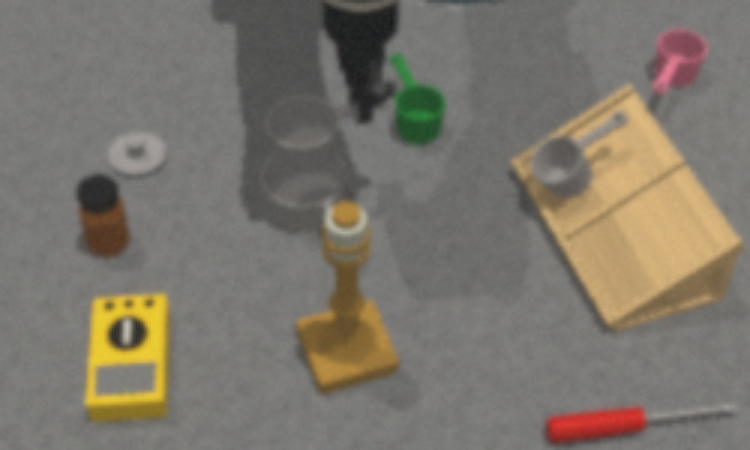

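The scene view shows the middle dish at (300,125) hanging level above the large one at (305,180). The fit puts it 2–3 mm off centre, so I correct that while lowering.

Request:
servo_tool --pt "0 0 0 1 5 -1 0" --pt "0 0 0 0 10 -1 0" --pt "0 0 0 0 10 0 0" --pt "0 0 0 0 10 0 0" --pt "0 0 0 0 10 0 0" --pt "0 0 0 0 10 0 0" --pt "0 0 0 0 10 0 0" --pt "0 0 0 0 6 0 0" --pt "0 0 0 0 3 0 0" --pt "0 0 0 0 0 0 0"

```text
t: 7.05
ee_pos: [0.4702, -0.0831, 0.041]
eef_rot: [-1.382, 0.881, -0.881]
force: [-0.4, -0.5, -1.7]
width: 0.0087
```

```bash
python3 - <<'E'
from plan import *
from rim import rim
state()
p,d,P,_=cloud('scene'); P=P.reshape(-1,3)
print('mid',rim(P,[.4985,-.1395],.058,.0375,.008))
E
```

```text
t 7.05 tcp [ 0.4702 -0.0831  0.041 ] force [-0.4 -0.5 -1.7] w 0.0087 q [ 0.47  0.48 -0.42  2.1   0.33  0.62  0.26]
tool axes x,y,z: [[0.424, -0.906, -0.002], [0.001, 0.003, -1.0], [0.906, 0.424, 0.002]]
mid (array([ 0.49931176, -0.13941236]), np.float64(0.05823864539456976), array([-0.6349157 ,  0.80868322]), np.float64(0.0016387608951333966), 108)
```

Request:
servo_tool --pt "0 0 0 0 1 0 0" --pt "0 0 0 0 1 0 0" --pt "0 0 0 0 1 0 0" --pt "0 0 0 0 1 0 0" --pt "0 0 0 0 0 0 0"

```text
t: 7.52
ee_pos: [0.4706, -0.0832, 0.0377]
eef_rot: [-1.382, 0.88, -0.882]
force: [-0.6, -0.2, -0.0]
width: 0.0089
```

Request:
servo_tool --pt "0 0 0 0 1 0 0" --pt "0 0 0 0 0 0 0" --pt "0 0 0 0 0 0 0"

```text
t: 7.77
ee_pos: [0.4706, -0.0828, 0.0371]
eef_rot: [-1.382, 0.88, -0.881]
force: [-4.6, 4.2, 12.9]
width: 0.0085
```

```bash
python3 - <<'E'
from plan import *
from rim import rim
state()
p,d,P,_=cloud('scene'); P=P.reshape(-1,3)
print('mid',rim(P,[.4985,-.1395],.056,.0375,.008))
E
```

```text
t 7.77 tcp [ 0.4706 -0.0828  0.0371] force [-4.6  4.2 12.9] w 0.0085 q [ 0.46  0.49 -0.42  2.1   0.34  0.61  0.25]
tool axes x,y,z: [[0.424, -0.906, -0.001], [0.002, 0.003, -1.0], [0.906, 0.424, 0.003]]
mid (array([ 0.49915029, -0.13905764]), np.float64(0.056515723651078015), array([0.73155465, 0.99360105]), np.float64(0.001500881179194855), 107)
```

Contact is about 13 N, so the dish is seated. I release and lift.

Request:
servo_tool --pt "0 0 0 0 -0.5 0 30" --pt "0 0 0 0 0 0 30" --pt "0 0 0 0 0 0 30" --pt "0 0 0 0 -8 0 30" --pt "0 0 0 0 -25 0 30" --pt "0 0 0 0 -35 0 45" --pt "0 0 0 0 -35 0 45" --pt "0 0 0 0 0 0 45"

```text
t: 8.48
ee_pos: [0.4728, -0.0836, 0.1461]
eef_rot: [-1.379, 0.874, -0.887]
force: [2.4, 0.1, -0.4]
width: 0.0385
```

```bash
python3 - <<'E'
from plan import *
from rim import rim
state()
p,d,P,_=cloud('scene'); P=P.reshape(-1,3)
print('mid',rim(P,[.4985,-.1395],.055,.0375,.008))
print('large',rim(P,LRG[:2],.045,.0465))
T,D=tool(115,30,True); M,p=rows(T,SML+D@[.060,0,.076],14)
E
```

```text
t 8.48 tcp [ 0.4728 -0.0836  0.1461] force [ 2.4  0.1 -0.4] w 0.0385 q [ 0.55  0.3  -0.51  2.04  0.2   0.84  0.37]
tool axes x,y,z: [[0.424, -0.906, 0.003], [0.009, 0.001, -1.0], [0.906, 0.424, 0.009]]
mid (array([ 0.49999138, -0.13915017]), np.float64(0.05676831178283696), array([ 0.71910711, -0.06650583]), np.float64(0.0016288486059038857), 105)
large (array([ 0.49828888, -0.13893659]), np.float64(0.049335273310259144), array([-2.94531708,  3.21777062]), np.float64(0.0017297915038925066), 125)
turn deg 30.1 dist mm 252.7
[-0.0, 0.0, 0.038, -17.0, 1.0, 7.0]
[-0.0, 0.0, 0.038, -16.0, 2.0, 6.0]
[-0.0, 0.0, 0.038, -17.0, 2.0, 7.0]
[-0.0, 0.0, 0.038, -17.0, 3.0, 7.0]
[-0.0, 0.0, 0.038, -16.0, 3.0, 7.0]
[-0.0, 0.0, 0.038, -16.0, 4.0, 6.0]
[-0.0, 0.0, 0.038, -16.0, 5.0, 7.0]
[-0.0, 0.0, 0.038, -16.0, 5.0, 7.0]
[-0.0, 0.0, 0.038, -16.0, 6.0, 6.0]
[-0.0, 0.0, 0.038, -15.0, 7.0, 7.0]
[-0.0, 0.0, 0.038, -15.0, 7.0, 7.0]
[-0.0, 0.0, 0.038, -15.0, 8.0, 7.0]
[-0.0, 0.0, 0.038, -15.0, 8.0, 6.0]
[-0.0, 0.0, 0.038, -14.0, 8.8, 7.0]
```

Request:
servo_tool --pt "0 0 0.038 -17 1 7 45" --pt "0 0 0.038 -16 2 6 45" --pt "0 0 0.038 -17 2 7 45" --pt "0 0 0.038 -17 3 7 45" --pt "0 0 0.038 -16 3 7 45" --pt "0 0 0.038 -16 4 6 45" --pt "0 0 0.038 -16 5 7 45" --pt "0 0 0.038 -16 5 7 45" --pt "0 0 0.038 -16 6 6 45" --pt "0 0 0.038 -15 7 7 45"

```text
t: 9.37
ee_pos: [0.4597, 0.0972, 0.1305]
eef_rot: [-1.161, 1.1, -0.587]
force: [0.7, -0.5, 0.3]
width: 0.0384
```

Request:
servo_tool --pt "0 0 0.038 -15 7 7 45" --pt "0 0 0.038 -15 8 7 45" --pt "0 0 0.038 -15 8 6 45" --pt "0 0 0.038 -14 9 7 45" --pt "0 0 0 0 0 0 45" --pt "0 0 0 0 0 0 45"

```text
t: 9.87
ee_pos: [0.4559, 0.1688, 0.1264]
eef_rot: [-1.068, 1.176, -0.469]
force: [-0.3, 0.2, -0.0]
width: 0.0383
```

```bash
python3 - <<'E'
from plan import *
state()
p,d,P,_=cloud('wrist'); save(p,'w4.png',1.2); P=P.reshape(-1,3)
T,D=tool(115,30,True); rows(T,SML+D@[.060,0,.026],5)
L=(P-SML)@D; m=(abs(L[:,2]-.0455)<.005)&(L[:,0]>.045)&(L[:,0]<.1)&(abs(L[:,1])<.015)
print('handle y, top z',L[m].mean(0), 'xmax',L[m][:,0].max())
p,d,P,_=cloud('top'); save(p[130:280,180:430],'top4.png',3); np.savez('top4.npz',P=P,p=p)
from rim import rim
P=P.reshape(-1,3)
for a in(([.4988,-.1395],.055,.0375,.006),(LRG[:2],.0455,.0465,.005)): print(rim(P,*a))
E
```

```text
t 9.87 tcp [0.4559 0.1688 0.1264] force [-0.3  0.2 -0. ] w 0.0383 q [ 0.48  0.54 -0.73  1.97 -0.21  0.9   0.38]
tool axes x,y,z: [[0.366, -0.779, -0.509], [-0.214, 0.462, -0.861], [0.906, 0.424, 0.002]]
turn deg 0.6 dist mm 46.6
[-0.0, 0.0, -0.002, -0.0, 9.0, 0.0]
[-0.0, 0.0, -0.002, -0.0, 10.0, 1.0]
[-0.0, 0.0, -0.002, -0.0, 9.0, -0.0]
[-0.0, 0.0, -0.002, -0.0, 9.0, 0.0]
[-0.0, 0.0, -0.002, -0.6, 9.6, 0.6]
handle y, top z [0.06850285 0.00352527 0.04495152] xmax 0.0878997483901807
(array([ 0.49919623, -0.14036715]), np.float64(0.058396076590909916), array([-2.16163317,  2.10101113]), np.float64(0.0014282697107708508), 62)
(array([ 0.49846305, -0.13954834]), np.float64(0.047631299079066255), array([-0.67071601, -0.93281172]), np.float64(0.0013659084026835656), 56)
```

View pics/top4.png

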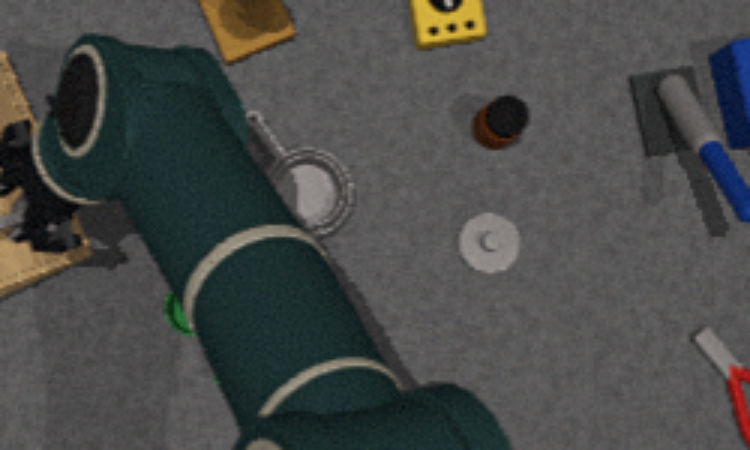

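The top view shows the middle dish concentric inside the large one at (313,190), partly hidden by the arm. Next I grasp the small dish.

Request:
servo_tool --pt "0 0 -0.002 0 9 0 45" --pt "0 0 -0.002 0 9 0 45" --pt "0 0 -0.002 0 9 0 45" --pt "0 0 -0.002 0 9 -1 45" --pt "0 0 -0.002 0 10 0 45" --pt "0 0 0 0 0 0 0" --pt "0 0 0 0 0 0 0" --pt "0 0 0 0 0 0 0" --pt "0 0 0 0 0 0 0" --pt "0 0 0 0 0 0 0"

```text
t: 10.8
ee_pos: [0.4459, 0.189, 0.0873]
eef_rot: [-1.073, 1.17, -0.479]
force: [-0.1, -0.0, -0.9]
width: 0.0089
```

Request:
servo_tool --pt "0 0 0 0 0 0 0" --pt "0 0 0 0 -4 0 0" --pt "0 0 0 0 -8 0 0" --pt "0 0 0 0 -12 0 0" --pt "0 0 0 0 -15 0 0" --pt "0 0 0 0 -15 0 0" --pt "0 0 0 0 -15 0 0" --pt "0 0 0 0 -10 0 0" --pt "0 0 0 0 0 0 0"

```text
t: 11.55
ee_pos: [0.4636, 0.1523, 0.1571]
eef_rot: [-1.072, 1.169, -0.481]
force: [0.5, 0.2, -0.5]
width: 0.0092
```

```bash
python3 - <<'E'
from plan import *
state()
T,D=tool(175,0,True); print((LRG+D@[.060,0,.026]+[0,0,.108])); rows(T,LRG+D@[.060,0,.026]+[0,0,.108],16)
E
```

```text
t 11.55 tcp [0.4636 0.1523 0.1571] force [ 0.5  0.2 -0.5] w 0.0092 q [ 0.51  0.49 -0.74  1.94 -0.22  0.97  0.39]
tool axes x,y,z: [[0.368, -0.785, -0.498], [-0.206, 0.454, -0.867], [0.907, 0.422, 0.005]]
[ 0.43902832 -0.13427066  0.134     ]
turn deg 66.4 dist mm 288.6
[-0.017, -0.064, -0.029, 14.0, -7.0, -9.0]
[-0.017, -0.064, -0.029, 14.0, -6.0, -10.0]
[-0.017, -0.064, -0.029, 13.0, -5.0, -11.0]
[-0.017, -0.064, -0.029, 13.0, -5.0, -12.0]
[-0.017, -0.064, -0.029, 12.0, -4.0, -12.0]
[-0.017, -0.064, -0.029, 11.0, -4.0, -14.0]
[-0.017, -0.064, -0.029, 11.0, -3.0, -14.0]
[-0.017, -0.064, -0.029, 10.0, -3.0, -15.0]
[-0.017, -0.064, -0.029, 8.0, -2.0, -16.0]
[-0.017, -0.064, -0.029, 8.0, -1.0, -16.0]
[-0.017, -0.064, -0.029, 7.0, -1.0, -17.0]
[-0.017, -0.064, -0.029, 6.0, -1.0, -17.0]
[-0.017, -0.064, -0.029, 4.0, -0.0, -17.0]
[-0.017, -0.064, -0.029, 4.0, 0.0, -18.0]
[-0.017, -0.064, -0.029, 2.0, 1.0, -18.0]
[-0.017, -0.064, -0.029, 1.5, 0.7, -17.7]
```

Request:
servo_tool --pt "-0.017 -0.064 -0.029 14 -7 -9 0" --pt "-0.017 -0.064 -0.029 14 -6 -10 0" --pt "-0.017 -0.064 -0.029 13 -5 -11 0" --pt "-0.017 -0.064 -0.029 13 -5 -12 0" --pt "-0.017 -0.064 -0.029 12 -4 -12 0" --pt "-0.017 -0.064 -0.029 11 -4 -14 0" --pt "-0.017 -0.064 -0.029 11 -3 -14 0" --pt "-0.017 -0.064 -0.029 10 -3 -15 0" --pt "-0.017 -0.064 -0.029 8 -2 -16 0" --pt "-0.017 -0.064 -0.029 8 -1 -16 0"

```text
t: 12.38
ee_pos: [0.4465, -0.0261, 0.1404]
eef_rot: [-1.42, 0.493, -0.223]
force: [-0.3, 0.0, -0.7]
width: 0.009
```

Request:
servo_tool --pt "-0.017 -0.064 -0.029 7 -1 -17 0" --pt "-0.017 -0.064 -0.029 6 -1 -17 0" --pt "-0.017 -0.064 -0.029 4 0 -17 0" --pt "-0.017 -0.064 -0.029 4 0 -18 0" --pt "-0.017 -0.064 -0.029 2 1 -18 0" --pt "-0.017 -0.064 -0.029 1 1 -18 0" --pt "0 0 0 0 0 0 0" --pt "0 0 0 0 0 0 0"

```text
t: 13.05
ee_pos: [0.4369, -0.1335, 0.1317]
eef_rot: [-1.561, 0.072, -0.064]
force: [-0.0, 0.4, -1.0]
width: 0.0091
```

```bash
python3 - <<'E'
from plan import *
from rim import rim
state()
T,D=tool(175,0,True); rows(T,LRG+D@[.060,0,.026]+[0,0,.108],1)
s=bot.sense(); Rc=R.from_rotvec(s['eef_rot']).as_matrix(); e=s['ee_pos']-Rc@[-.06,0,0]; print('exp',e)
p,d,P,_=cloud('scene'); save(p[130:280,130:380],'scene5.png',3); P=P.reshape(-1,3)
print('small',rim(P,e[:2],s['ee_pos'][2]+.02,.0285,.012)); print('mid',rim(P,[.4988,-.1395],.056,.0375,.006)); print('large',rim(P,LRG[:2],.045,.0465,.005))
E
```

```text
t 13.05 tcp [ 0.4369 -0.1335  0.1317] force [-0.   0.4 -1. ] w 0.0091 q [ 0.89  0.35 -0.76  2.08  0.31  0.83  1.43]
tool axes x,y,z: [[0.996, -0.086, -0.006], [-0.005, 0.009, -1.0], [0.086, 0.996, 0.008]]
turn deg 0.6 dist mm 3.2
[-0.008, 0.001, -0.006, 2.1, -2.3, -0.5]
exp [ 0.49671539 -0.1387238   0.13135732]
small (array([ 0.49987922, -0.1369721 ]), np.float64(0.1502894418345032), array([ 0.64600991, -0.09313764]), np.float64(0.0016329249677342736), 118)
mid (array([ 0.49904277, -0.13942048]), np.float64(0.055834509274360795), array([0.97628765, 0.76672062]), np.float64(0.0014953266402599856), 63)
large (array([ 0.49769913, -0.13931267]), np.float64(0.04778170931585615), array([-0.62600074,  0.46437569]), np.float64(0.001566258686973327), 70)
```

View pics/scene5.png

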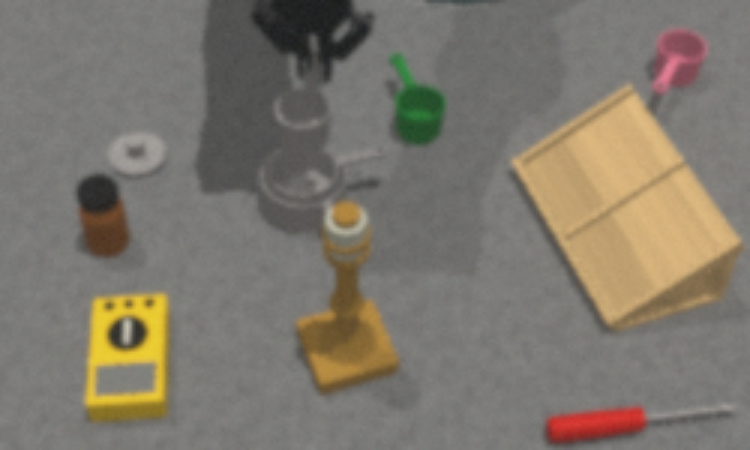

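The scene view shows the small dish level at (300,108), above the nested pair at (302,185). The middle dish's handle at (360,155) is clear of it. I lower it with a 2 mm correction.

Request:
servo_tool --pt "-0.008 0 -0.006 -1 6 -1 0" --pt "0 0 0 0 12 -1 0" --pt "0 0 0 0 12 0 0" --pt "0 0 0 0 12 0 0" --pt "0 0 0 0 10 0 0" --pt "0 0 0 0 10 0 0" --pt "0 0 0 0 10 0 0" --pt "0 0 0 0 6 0 0" --pt "0 0 0 0 3 0 0" --pt "0 0 0 0 0 0 0"

```text
t: 13.93
ee_pos: [0.4362, -0.1351, 0.0504]
eef_rot: [-1.569, 0.066, -0.067]
force: [-0.0, 0.7, -1.4]
width: 0.009
```

```bash
python3 - <<'E'
from plan import *
from rim import rim
state()
p,d,P,_=cloud('scene'); P=P.reshape(-1,3)
print('small',rim(P,[.499,-.1395],.068,.0285,.008)); print('mid',rim(P,[.4988,-.1395],.056,.0375,.006))
E
```

```text
t 13.93 tcp [ 0.4362 -0.1351  0.0504] force [-0.   0.7 -1.4] w 0.009 q [ 0.79  0.49 -0.65  2.14  0.48  0.66  1.29]
tool axes x,y,z: [[0.996, -0.084, 0.001], [0.001, 0.0, -1.0], [0.084, 0.996, 0.0]]
small (array([ 0.49872369, -0.13837589]), np.float64(0.07152466325972044), array([ 0.16479302, -1.38412519]), np.float64(0.001745644823908078), 95)
mid (array([ 0.49892726, -0.13879607]), np.float64(0.056553802518205534), array([-0.09478895,  0.40439726]), np.float64(0.0017297067981909833), 51)
```

Request:
servo_tool --pt "0 0 0 0 2 0 0" --pt "0 0 0 0 1 0 0" --pt "0 0 0 0 1 0 0" --pt "0 0 0 0 1 0 0" --pt "0 0 0 0 0 0 0"

```text
t: 14.4
ee_pos: [0.4364, -0.1354, 0.0459]
eef_rot: [-1.57, 0.066, -0.068]
force: [0.3, -0.3, -0.5]
width: 0.0089
```

Request:
servo_tool --pt "0 0 0 0 1 0 0" --pt "0 0 0 0 0 0 0"

```text
t: 14.57
ee_pos: [0.4364, -0.1353, 0.0449]
eef_rot: [-1.57, 0.066, -0.068]
force: [-0.4, -0.3, -1.8]
width: 0.009
```

Request:
servo_tool --pt "0 0 0 0 1 0 0" --pt "0 0 0 0 0 0 0"

```text
t: 14.73
ee_pos: [0.4364, -0.1353, 0.0439]
eef_rot: [-1.57, 0.066, -0.068]
force: [0.0, -0.8, 1.6]
width: 0.0093
```

Request:
servo_tool --pt "0 0 0 0 1 0 0" --pt "0 0 0 0 0 0 0"

```text
t: 14.9
ee_pos: [0.436, -0.1353, 0.043]
eef_rot: [-1.57, 0.066, -0.067]
force: [-6.2, 0.6, 12.0]
width: 0.0092
```

Request:
servo_tool --pt "0 0 0 0 -0.5 0 30" --pt "0 0 0 0 0 0 30" --pt "0 0 0 0 0 0 30" --pt "0 0 0 0 -8 0 30" --pt "0 0 0 0 -25 0 30" --pt "0 0 0 0 -35 0 45" --pt "0 0 0 0 -35 0 45" --pt "0 0 0 0 0 0 45"

```text
t: 15.57
ee_pos: [0.4387, -0.1355, 0.1521]
eef_rot: [-1.573, 0.06, -0.072]
force: [1.1, -1.1, 0.9]
width: 0.0385
```

```bash
python3 - <<'E'
from plan import *
from rim import rim
state()
p,d,P,_=cloud('scene'); P=P.reshape(-1,3)
print('small',rim(P,[.499,-.1395],.065,.0285,.006)); print('mid',rim(P,[.4988,-.1395],.056,.0375,.006))
T,D=tool(60,0,True); rows(T,LID+[0,0,.10],18)
E
```

```text
t 15.57 tcp [ 0.4387 -0.1355  0.1521] force [ 1.1 -1.1  0.9] w 0.0385 q [ 0.92  0.31 -0.78  2.07  0.29  0.86  1.45]
tool axes x,y,z: [[0.996, -0.084, 0.008], [0.007, -0.003, -1.0], [0.084, 0.996, -0.002]]
small (array([ 0.4993565 , -0.13854398]), np.float64(0.06435909038684984), array([ 0.69104247, -3.90864137]), np.float64(0.0016958570764692164), 61)
mid (array([ 0.4988596 , -0.13972949]), np.float64(0.058505010387641526), array([-3.36550053,  0.88386804]), np.float64(0.0013749881477603683), 66)
turn deg 115.1 dist mm 210.60000000000002
[-0.0, 0.112, 0.0, 2.0, 3.0, -11.0]
[-0.0, 0.112, 0.0, 3.0, 3.0, -11.0]
[-0.0, 0.112, 0.0, 4.0, 2.0, -11.0]
[-0.0, 0.112, 0.0, 5.0, 3.0, -10.0]
[-0.0, 0.112, 0.0, 7.0, 3.0, -9.0]
[-0.0, 0.112, 0.0, 7.0, 3.0, -9.0]
[-0.0, 0.112, 0.0, 8.0, 3.0, -8.0]
[-0.0, 0.112, 0.0, 9.0, 2.0, -6.0]
[-0.0, 0.112, 0.0, 10.0, 3.0, -6.0]
[-0.0, 0.112, 0.0, 11.0, 3.0, -4.0]
[-0.0, 0.112, 0.0, 11.0, 3.0, -4.0]
[-0.0, 0.112, 0.0, 11.0, 3.0, -2.0]
[-0.0, 0.112, 0.0, 11.0, 2.0, -1.0]
[-0.0, 0.112, 0.0, 11.0, 3.0, 0.0]
[-0.0, 0.112, 0.0, 12.0, 3.0, 2.0]
[-0.0, 0.112, 0.0, 11.0, 3.0, 3.0]
[-0.0, 0.112, 0.0, 10.0, 3.0, 4.0]
[-0.0, 0.112, 0.0, 10.2, 2.3, 5.5]
```

```bash
python3 - <<'E'
from plan import *
T,D=tool(175,0,True); rows(T,LID+[0,0,.08],8)
E
```

```text
turn deg 0.4 dist mm 216.20000000000002
[0.0, 0.0, 0.001, 4.0, 9.0, -25.0]
[0.0, 0.0, 0.001, 4.0, 9.0, -26.0]
[0.0, 0.0, 0.001, 4.0, 8.0, -25.0]
[0.0, 0.0, 0.001, 3.0, 9.0, -25.0]
[0.0, 0.0, 0.001, 4.0, 9.0, -25.0]
[0.0, 0.0, 0.001, 4.0, 9.0, -26.0]
[0.0, 0.0, 0.001, 4.0, 8.0, -25.0]
[0.0, 0.0, 0.001, 3.9, 9.2, -25.1]
```

Request:
servo_tool --pt "0 0 0.001 4 9 -25 50" --pt "0 0 0.001 4 9 -26 50" --pt "0 0 0.001 4 9 -25 50" --pt "0 0 0.001 3 9 -25 50" --pt "0 0 0.001 4 9 -25 50" --pt "0 0 0.001 4 9 -26 50" --pt "0 0 0.001 4 9 -25 50" --pt "0 0 0.001 4 9 -25 50" --pt "0 0 0 0 0 0 50" --pt "0 0 0 0 0 0 50"

```text
t: 16.45
ee_pos: [0.4492, -0.3398, 0.0734]
eef_rot: [-1.568, 0.074, -0.062]
force: [-0.0, 0.4, 0.6]
width: 0.0427
```

```bash
python3 - <<'E'
from plan import *
from rim import rim
state()
p,d,P,_=cloud('wrist'); save(p,'w6.png',1.2); Q=P.reshape(-1,3)
k=Q[(abs(Q[:,2]-.029)<.003)&(np.hypot(Q[:,0]-.4515,Q[:,1]+.34)<.02)]; print('knob wrist',k.mean(0),len(k), k.min(0),k.max(0))
p,d,P,_=cloud('top'); save(p[130:280,180:430],'top6.png',3); P=P.reshape(-1,3)
for a in(([.499,-.1395],.064,.0285,.006),([.4988,-.1395],.055,.0375,.006),(LRG[:2],.0455,.0465,.005)): print(rim(P,*a))
T,D=tool(175,0,True); rows(T,LID+[0,0,.012],6)
E
```

```text
t 16.45 tcp [ 0.4492 -0.3398  0.0734] force [-0.   0.4  0.6] w 0.0427 q [ 1.07  0.59 -0.62  1.87  0.45  0.83  1.7 ]
tool axes x,y,z: [[0.996, -0.086, -0.008], [-0.008, 0.002, -1.0], [0.086, 0.996, 0.001]]
knob wrist [ 0.44715469 -0.34199082  0.02742802] 636 [ 0.43747047 -0.3515492   0.02606881] [ 0.457183   -0.33254888  0.02956917]
(array([ 0.49944498, -0.13970212]), np.float64(0.06653611048380977), array([0.83550718, 1.21435634]), np.float64(0.0012431498912185812), 61)
(array([ 0.49944885, -0.14076505]), np.float64(0.05795672084763477), array([-1.75720133,  1.25374664]), np.float64(0.0013901866260807895), 73)
(array([ 0.49849351, -0.13990044]), np.float64(0.0481928904611633), array([-0.16517115,  0.77720083]), np.float64(0.0014372670497283914), 83)
turn deg 0.4 dist mm 62.300000000000004
[-0.0, 0.001, -0.001, 0.0, 10.0, -0.0]
[-0.0, 0.001, -0.001, 1.0, 11.0, -1.0]
[-0.0, 0.001, -0.001, 0.0, 10.0, 0.0]
[-0.0, 0.001, -0.001, 0.0, 10.0, -0.0]
[-0.0, 0.001, -0.001, 1.0, 11.0, -0.0]
[-0.0, 0.001, -0.001, 0.0, 10.2, -0.6]
```

View pics/top6.png

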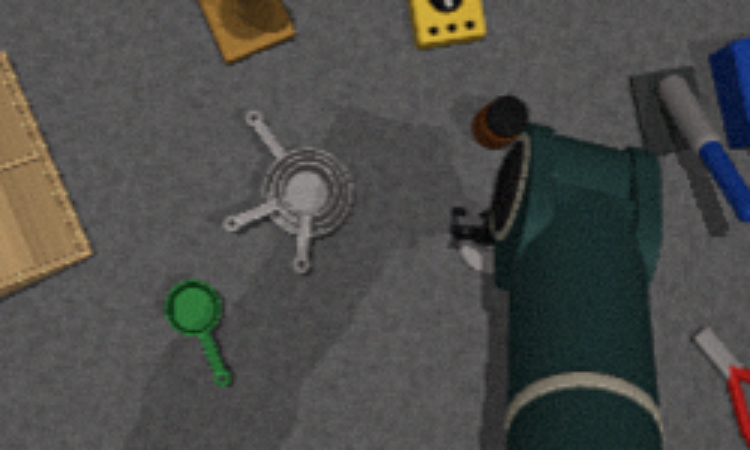

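View pics/w6.png

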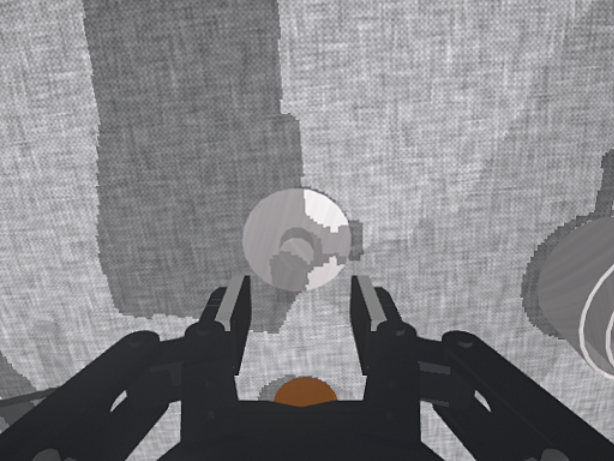

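The top view shows all three dishes nested concentrically at (307,190), handles spread apart. The wrist view shows the lid's knob at (298,250), between the fingers. Fixed cameras read about +3, +2 mm against the arm's frame, so I use the wrist value for the knob. First I check the wrist link's clearance to the jar.

```bash
python3 - <<'E'
from plan import *
for n in('top','scene'):
    p,d,P,_=cloud(n); Q=P.reshape(-1,3); r=np.hypot(Q[:,0]-.572,Q[:,1]+.338)
    m=(r<.05)&(Q[:,2]>.1); print(n,m.sum(), Q[m].min(0) if m.any() else '', [ (round(h,2),round(float(r[(abs(Q[:,2]-h)<.02)].min()),3)) for h in(.12,.16,.2,.24)])
E
```

```text
top 0  [(0.12, 0.122), (0.16, 0.115), (0.2, 0.112), (0.24, 0.283)]
scene 0  [(0.12, 0.107), (0.16, 0.098), (0.2, 0.082), (0.24, 0.079)]
```

Request:
servo_tool --pt "0 0.001 -0.001 -1 10 -1 50" --pt "0 0.001 -0.001 0 10 -1 50" --pt "0 0.001 -0.001 0 10 0 50" --pt "0 0.001 -0.001 0 10 0 50" --pt "0 0.001 -0.001 0 10 0 50" --pt "0 0.001 -0.001 0 7 0 50" --pt "0 0 0 0 3 0 50" --pt "0 0 0 0 0 0 50"

```text
t: 17.32
ee_pos: [0.4482, -0.3407, 0.0135]
eef_rot: [-1.569, 0.072, -0.07]
force: [-0.7, -0.3, -0.2]
width: 0.0422
```

Request:
servo_tool --pt "0 0 0 0 0 0 0" --pt "0 0 0 0 0 0 0" --pt "0 0 0 0 0 0 0" --pt "0 0 0 0 0 0 0" --pt "0 0 0 0 0 0 0" --pt "0 0 0 0 0 0 0" --squeeze 60

```text
t: 17.82
ee_pos: [0.4488, -0.3412, 0.0151]
eef_rot: [-1.57, 0.071, -0.071]
force: [-1.0, 2.9, 6.8]
width: 0.0175
```

Request:
servo_tool --pt "0 0 0 0 -4 0 0" --pt "0 0 0 0 -10 0 0" --pt "0 0 0 0 -25 0 0" --pt "0 0 0 0 -30 0 0" --pt "0 0 0 0 -30 0 0" --pt "0 0 0 0 -10 0 0" --pt "0 0 0 0 0 0 0"

```text
t: 18.4
ee_pos: [0.4497, -0.342, 0.1268]
eef_rot: [-1.573, 0.069, -0.074]
force: [0.3, -0.6, -2.1]
width: 0.0173
```

Request:
servo_tool --pt "0 0 0 2 0 13 0" --pt "0 0 0 4 0 25 0" --pt "0 0 0 4 0 25 0" --pt "0 0 0 4 0 25 0" --pt "0 0 0 4 0 25 0" --pt "0 0 0 4 0 25 0" --pt "0 0 0 4 0 25 0" --pt "0 0 0 4 0 25 0" --pt "0 0 0 1 0 15 0" --pt "0 0 0 0 0 0 0"

```text
t: 19.23
ee_pos: [0.4978, -0.1373, 0.1227]
eef_rot: [-1.568, 0.069, -0.066]
force: [0.1, 0.2, -0.5]
width: 0.0173
```

```bash
cat > lid.py <<'E'
from plan import *
from fit import circ
from rim import rim
import sys
state(); z=float(bot.sense()['ee_pos'][2])-.0151+.009; c=bot.sense()['ee_pos'][:2]
p,d,P,_=cloud('scene'); save(p[130:280,130:380],sys.argv[1],3); H,W,_=P.shape
g=P[...,2]; m=((abs(g-z+.001)<.006)&(np.hypot(P[...,0]-c[0],P[...,1]-c[1])<.06)).astype(np.uint8)
pts=P[m>0]; ang=np.arctan2(pts[:,1]-c[1],pts[:,0]-c[0]); rr=np.hypot(pts[:,0]-c[0]-.003,pts[:,1]-c[1]-.0017)
rr=rr; sel=[np.where((ang>=a)&(ang<a+.2))[0] for a in np.arange(-3.14,3.1,.2)]; e=np.array([pts[i[rr[i].argmax()]] for i in sel if len(i)and rr[i].max()<.045 and rr[i].max()>.025])
x,res=circ(e[:,:2],.033); print('lid flange centre',x,res,len(e)); A=np.c_[pts[:,:2]-x,np.ones(len(pts))]; k=np.linalg.lstsq(A,pts[:,2],rcond=None)[0]; print('top z',k[2],'tilt',np.degrees(k[:2]),len(pts),'bbox',(pts.min(0)+pts.max(0))/2,np.ptp(pts,axis=0))
Q=P.reshape(-1,3)
for a in(([.4995,-.1395],.064,.0285,.006),([.499,-.1395],.055,.0375,.004),(LRG[:2],.0455,.0465,.004)):
    try: print(rim(Q,*a))
    except Exception as ex: print('no rim')
E
python3 lid.py lid7.png
```

```text
t 19.23 tcp [ 0.4978 -0.1373  0.1227] force [ 0.1  0.2 -0.5] w 0.0173 q [ 0.8   0.46 -0.72  1.96  0.39  0.87  1.36]
tool axes x,y,z: [[0.996, -0.086, -0.002], [-0.002, 0.002, -1.0], [0.086, 0.996, 0.002]]
lid flange centre [ 0.49987328 -0.1355503 ] 0.002358934582218454 26
top z 0.11588655854135757 tilt [0.80265182 0.72353478] 161 bbox [ 0.50071616 -0.13559298  0.11565661] [0.06515726 0.06247912 0.01036832]
(array([ 0.49966293, -0.13816291]), np.float64(0.06427581115607774), array([3.26198949, 0.66330674]), np.float64(0.0015592820276878153), 47)
(array([ 0.49791946, -0.13912017]), np.float64(0.05640128284881213), array([ 0.5906862 , -1.41968358]), np.float64(0.002018757563522812), 44)
(array([ 0.49755532, -0.13902804]), np.float64(0.04618519521746945), array([ 0.97069358, -0.02308588]), np.float64(0.0013952946328515646), 57)
```

View pics/lid7.png

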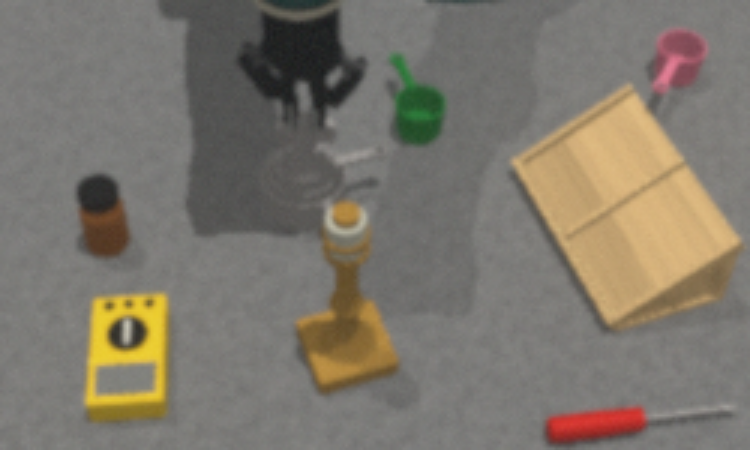

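The scene view shows the lid level at (300,125), above the stack at (303,180). The fit puts it about 3 mm too far in +y, so I correct that and lower.

Request:
servo_tool --pt "0 0 0 -0.5 0 -2 0" --pt "0 0 0 0 6 -1 0" --pt "0 0 0 0 10 0 0" --pt "0 0 0 0 10 0 0" --pt "0 0 0 0 8 0 0" --pt "0 0 0 0 4 0 0" --pt "0 0 0 0 0 0 0"

```text
t: 19.87
ee_pos: [0.4964, -0.1444, 0.0841]
eef_rot: [-1.569, 0.073, -0.069]
force: [0.1, 0.8, -0.7]
width: 0.0173
```

```bash
python3 lid.py lid8.png
```

```text
t 19.87 tcp [ 0.4964 -0.1444  0.0841] force [ 0.1  0.8 -0.7] w 0.0173 q [ 0.77  0.52 -0.68  1.98  0.45  0.8   1.32]
tool axes x,y,z: [[0.996, -0.091, -0.003], [-0.002, 0.001, -1.0], [0.091, 0.996, 0.001]]
lid flange centre [ 0.49858558 -0.14266146] 0.0016024207400304928 25
top z 0.0774408090705053 tilt [-0.03291212  0.01913251] 157 bbox [ 0.50024397 -0.14339853  0.07719271] [0.06446429 0.06328979 0.01006759]
(array([ 0.49900804, -0.13920959]), np.float64(0.06513879292216518), array([-1.4644199 ,  2.04805409]), np.float64(0.0011019980960535155), 29)
(array([ 0.49921856, -0.13976819]), np.float64(0.05607885420875434), array([-0.98797758, -0.20435133]), np.float64(0.0014957324506881438), 46)
(array([ 0.49830605, -0.13891528]), np.float64(0.04775261923492373), array([-1.21871067,  0.70159242]), np.float64(0.0016844612413387027), 60)
```

Request:
servo_tool --pt "0 0 0 0 0 2 0" --pt "0 0 0 0 0 1.5 0" --pt "0 0 0 0 0 0 0" --pt "0 0 0 0 0 0 0"

```text
t: 20.25
ee_pos: [0.4975, -0.1411, 0.0857]
eef_rot: [-1.57, 0.071, -0.071]
force: [0.2, 0.1, -1.0]
width: 0.0174
```

```bash
python3 lid.py lid9.png
```

```text
t 20.25 tcp [ 0.4975 -0.1411  0.0857] force [ 0.2  0.1 -1. ] w 0.0174 q [ 0.77  0.51 -0.68  1.98  0.44  0.8   1.31]
tool axes x,y,z: [[0.996, -0.09, -0.0], [-0.0, -0.0, -1.0], [0.09, 0.996, -0.0]]
lid flange centre [ 0.49974493 -0.13938637] 0.0021051060265184795 26
top z 0.07869715364505925 tilt [1.5532143  0.30382302] 157 bbox [ 0.50200789 -0.13986804  0.07827358] [0.06287476 0.06353094 0.01042994]
(array([ 0.49860223, -0.13857865]), np.float64(0.060461517968115684), array([10.31953747,  2.35489266]), np.float64(0.0017479254469074978), 33)
(array([ 0.49836405, -0.13941395]), np.float64(0.05604013040125783), array([0.337565  , 0.92464226]), np.float64(0.001800367958323944), 43)
(array([ 0.49803386, -0.13900639]), np.float64(0.04640247005870103), array([ 2.05900878, -0.27518139]), np.float64(0.0015599590065166124), 61)
```

Request:
servo_tool --pt "0 0 0 -0.5 3 0 0" --pt "0 0 0 0 2 0 0" --pt "0 0 0 0 2 0 0" --pt "0 0 0 0 1 0 0" --pt "0 0 0 0 1 0 0" --pt "0 0 0 0 0 0 0"

```text
t: 20.8
ee_pos: [0.4967, -0.1411, 0.0762]
eef_rot: [-1.569, 0.072, -0.07]
force: [-0.1, 0.5, -0.6]
width: 0.0173
```

Request:
servo_tool --pt "0 0 0 0 1 0 0" --pt "0 0 0 0 0 0 0"

```text
t: 20.97
ee_pos: [0.4968, -0.1411, 0.0753]
eef_rot: [-1.57, 0.072, -0.071]
force: [-0.2, 0.0, -0.6]
width: 0.0176
```

Request:
servo_tool --pt "0 0 0 0 1 0 0" --pt "0 0 0 0 0 0 0"

```text
t: 21.13
ee_pos: [0.4969, -0.1411, 0.0744]
eef_rot: [-1.57, 0.072, -0.071]
force: [-0.0, 0.7, 0.9]
width: 0.0171
```

Request:
servo_tool --pt "0 0 0 0 0.7 0 0" --pt "0 0 0 0 0 0 0"

```text
t: 21.3
ee_pos: [0.4971, -0.1412, 0.0742]
eef_rot: [-1.57, 0.071, -0.071]
force: [-3.8, -0.8, 11.0]
width: 0.0172
```

```bash
python3 lid.py lid10.png
```

```text
t 21.3 tcp [ 0.4971 -0.1412  0.0742] force [-3.8 -0.8 11. ] w 0.0172 q [ 0.75  0.53 -0.66  1.99  0.46  0.78  1.3 ]
tool axes x,y,z: [[0.996, -0.091, -0.0], [-0.0, -0.0, -1.0], [0.091, 0.996, -0.0]]
lid flange centre [ 0.50003062 -0.13950715] 0.00276653041539325 26
top z 0.06766523315650944 tilt [-0.05777507 -0.23682196] 156 bbox [ 0.49511899 -0.14008679  0.0670225 ] [0.074696   0.06313879 0.01179255]
(array([ 0.49835434, -0.13986522]), np.float64(0.06801762172566551), array([-0.05345175, -0.59305513]), np.float64(0.0021245868881335814), 69)
(array([ 0.49449971, -0.13991937]), np.float64(0.05640551314842081), array([-1.1853494 ,  0.83080452]), np.float64(0.002392528173738097), 39)
(array([ 0.49816469, -0.13940734]), np.float64(0.04747942569929796), array([-1.21559684,  0.7023181 ]), np.float64(0.001517217196421127), 64)
```

The flange top is at 67.7 mm (home is 68) and level, with contact at 11 N. I release and retreat.

Request:
servo_tool --pt "0 0 0 0 -0.4 0 15" --pt "0 0 0 0 0 0 40" --pt "0 0 0 0 0 0 50" --pt "0 0 0 0 0 0 50" --pt "0 0 0 0 -6 0 50" --pt "0 0 0 0 -20 0 50" --pt "0 0 0 0 -35 0 50" --pt "0 0 0 0 -35 0 50" --pt "0 0 0 0 -20 -20 50" --pt "0 0 0 0 0 -35 50"

```text
t: 22.18
ee_pos: [0.4944, -0.1937, 0.1952]
eef_rot: [-1.572, 0.063, -0.071]
force: [0.8, -0.3, 0.2]
width: 0.0427
```

Request:
servo_tool --pt "0 0 0 -4 0 -35 50" --pt "0 0 0 -4 0 -35 50" --pt "0 0 0 -4 0 -35 50" --pt "0 0 0 -4 0 -35 50" --pt "0 0 0 -4 0 -35 50" --pt "0 0 0 -4 0 -35 50" --pt "0 0 0 0 0 0 50" --pt "0 0 0 0 0 0 50"

```text
t: 22.85
ee_pos: [0.448, -0.4046, 0.19]
eef_rot: [-1.569, 0.074, -0.073]
force: [1.0, 0.9, 0.5]
width: 0.0429
```

```bash
python3 - <<'E'
from plan import *
from rim import rim
state()
a=np.load('scene0.npz')['P']; pics=[]
for n in('scene','top'):
    p,d,P,_=cloud(n); pics.append(p[130:280,130:380] if n=='scene' else p[130:280,180:430]); Q=P.reshape(-1,3); Q=Q[~np.isnan(Q).any(1)]
    r=np.hypot(Q[:,0]-.499,Q[:,1]+.1395); f=Q[(r>.014)&(r<.030)&(Q[:,2]>.05)&(Q[:,2]<.085)]
    A=np.c_[f[:,:2]-[.499,-.1395],np.ones(len(f))]; w=np.ones(len(f))
    for _ in range(10):
        k=np.linalg.lstsq(A*w[:,None],f[:,2]*w,rcond=None)[0]; w=(abs(f[:,2]-A@k)<.003)*1.
    kn=Q[(r<.02)&(Q[:,2]>.086)]
    print(n,'flange z',k[2],'tilt deg',np.degrees(k[:2]),int(w.sum()),'knob',kn.mean(0),len(kn))
    for b in(([.499,-.1395],.055,.0375,.004),(LRG[:2],.0455,.0465,.004)): print(rim(Q,*b))
save(np.vstack(pics),'end.png',1.9)
E
```

```text
t 22.85 tcp [ 0.448  -0.4046  0.19  ] force [1.  0.9 0.5] w 0.0429 q [ 1.18  0.5  -0.66  1.69  0.34  1.07  1.89]
tool axes x,y,z: [[0.996, -0.094, -0.001], [-0.001, 0.001, -1.0], [0.094, 0.996, 0.0]]
scene flange z 0.06779840818516693 tilt deg [-1.00702958 -0.63562013] 109 knob [ 0.50038164 -0.1401128   0.08802357] 18
(array([ 0.4987765 , -0.13945299]), np.float64(0.05748049728756195), array([-3.60104585, -0.84356905]), np.float64(0.0016048614822274157), 47)
(array([ 0.4976833 , -0.13908905]), np.float64(0.047474846210550606), array([-0.55217264,  0.05147515]), np.float64(0.0016501369344955736), 59)
top flange z 0.06843243357253415 tilt deg [-0.46543295  1.63489197] 137 knob [ 0.49891955 -0.1398674   0.08944289] 22
(array([ 0.49942185, -0.14028899]), np.float64(0.057235946736349644), array([-0.47402814, -0.66295519]), np.float64(0.0013202127008342408), 64)
(array([ 0.49866177, -0.13980509]), np.float64(0.04804240808870456), array([-0.58742748,  0.82841905]), np.float64(0.0013649857878488205), 82)
```

View pics/end.png

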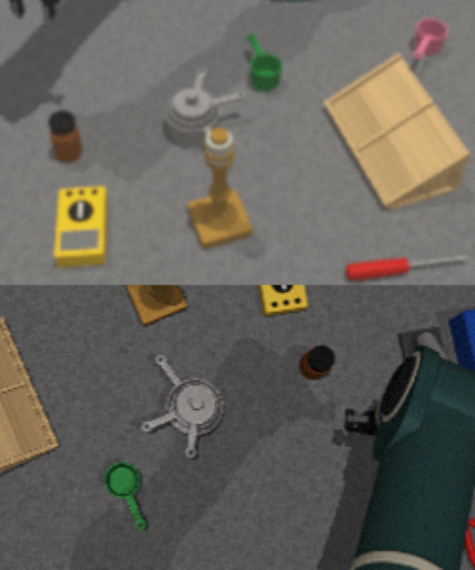

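The stack is nested and concentric at (190,105) in the scene half and (193,405) in the top half. The flange is at 68 mm and level within noise, and the bystanders have not moved. I hand in the job.

```bash
python3 -c "
from plant import bot
print(bot.close_job())"
```

```text
the job is handed in; nothing more can be done
None
```

The dishes are packed where the large one stands: the middle dish is in the large one, the small dish is in the middle one, and the lid is on the small dish. The job took about 23 s of the 64 s allowed. Each piece was lowered until light contact (11–13 N at the wrist) and then released. The arm then retreated clear.

**Last checks:**
- **Lid:** the flange top measured 67.8 mm (scene camera) and 68.4 mm (top camera), against 68 mm nominal. The knob was within about 1.5 mm of the stack axis.
- **Dishes:** the large dish is still within about 1 mm of its starting position. The middle dish is concentric with it to about 1 mm.
- **Bystanders:** the lamp, meter, jar, screwdriver and look-alikes appear unmoved in the final pictures; I did not measure them.

**Disagreements:**
- **Tilt readings:** they varied by 1–2° between cameras (3.6° in one middle-rim fit with few points). I put that down to depth noise, since the heights agree.
- **Rim heights:** the middle and large rims read about 2 mm high in the final fits (57 and 48 mm, against 55 and 46 mm).
- **Camera offset:** the fixed cameras read about 3 mm off the arm's frame, so I aligned each placing from the camera's relative measurements.

I viewed 11 pictures, one over the budget of 10.

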